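# Ice panel in, then hold the garnish cooler open

### The job

Get the garnish cooler on the kitchen pass ready for the cook to restock: with its lid still shut, take the blue and white ice panel out of its wooden stand, slide it fully home into the slot on the end of the cooler and let go of it. Then lift the cooler's lid by its black handle and hold it open at 60 degrees; it falls shut if let go, so finish while still holding it there. Leave the bowl, the sauce bottle and the stack of plates where they stand.

Things in the scene. Friction and masses are not known exactly. Their poses are not given: they have to be found in the camera images.
- cooler: Fixed aluminium box, 180 (x) x 260 (y) x 90 mm tall, three compartments inside; origin at the centre of its underside on the table, x towards the hinge side, z up. Its front (-x) carries the lid handle; the slot for the ice panel is a dark pocket along its +y end. With the lid shut everything on it is at most 103 mm high
- slot_floor (a point): Middle of the pocket's floor, 12 mm above the table, 142.5 mm to +y of the cooler's origin; axes as the cooler's. The slot is 126 mm long (cooler x) and 15 mm wide (cooler y), vertical, open at the top
- slot_mouth (a point): Middle of the pocket's mouth, at the upper edge of its flared yellow lips, 85 mm straight above slot_floor; axes as the cooler's. The lips widen the mouth to about 27 mm across cooler y; there is no flare at the ends (cooler x)
- lid (a joint): Angle of the cooler's white lid (180 x 250 x 12 mm, about 0.45 kg, maybe a third lighter or heavier): 0 shut, growing as the front edge rises, 1.047 = 60 degrees, stop at 1.4. It falls shut from any angle if not held; hinge almost frictionless
- lid_hinge (a point): Middle of the lid's hinge axis, on the cooler's far rim, 90 mm to +x and 90.5 mm above the cooler's origin; the axis runs along cooler y. The point's axes turn with the lid and equal the cooler's when it is shut
- lid_handle: Black round bar, 12 mm thick, 116 mm long along cooler y, on two 10 mm square arms 106 mm apart. Origin at the bar's centre: 230 mm from the hinge axis towards the front and 6 mm above it when shut (96.5 mm above the table), 50 mm in front of the lid's edge, with open space above and below. A light grip lets the bar turn between the fingers
- ice_panel: Rigid upright slab, blue with a white top band, 120 (x) x 12 (y) x 140 mm tall (z), 0.2 to 0.4 kg, loose; origin at the centre of its lower edge, z up. To be pinched across its 12 mm thickness near the top. Either face may point either way in the slot. Home, it stands on the slot's floor with its top 152 mm above the table
- stand: Fixed wooden stand, 150 x 80 mm, 48 mm tall, with a slot 17 mm wide along its x in which the ice panel stands at the start, its lower edge 8 mm above the table; origin at the centre of its underside
- bowl: Loose blue bowl, 110 mm across, 50 mm tall, origin at its underside; leave alone
- sauce_bottle: Loose amber bottle, 60 mm across, 170 mm tall, origin at its underside; leave alone
- plate_stack: Loose stack of plates (one piece), 160 mm across, 74 mm tall, origin at its underside; leave alone
Things that resemble listed ones, but are neither listed nor needed, are in the scene too. Of the things that look like the ice_panel, the larger one is meant.

How it is judged:
By the outcome, as a careful person would: the job done as asked, in the order asked, and still so for the second after the job is handed in, while the arm keeps its last pose, push and grip.
It also fails if it takes over 61 s, if anything falls off the work surface, if the arm or the gripper's body presses on something with over 40 N, if the wrist force passes 120 N, or if a joint passes its speed limit or range.

### The arm

A 6-joint arm with a two-finger parallel gripper is mounted at the origin on the work surface. World frame = base frame: x ahead of the robot, y to its left, z up, the work surface at z = 0. Lengths are in m, angles in rad, forces in N, time in s.
With the tool pointing down it reaches from about 0.35 to 0.875 m from the base axis. Payload 4.2 kg.
Tool frame: the origin (TCP) lies where the fingers leave the gripper's body, on its centre line; the fingertips stand 70 mm ahead of it and the grasp point (between the pads) lies 51 mm ahead of it; z points along the fingers, y is the line along which they close (so a half turn about z gives the same grasp; the last joint's range is limited). The gripper opens to 87 mm and grips with 3 to 60 N. Pads are 19 mm wide; open, the fingers measure 117 mm over their backs; the gripper's body (75 mm by 190 mm) begins 51 mm behind the grasp point.
Start: joints at [-1.058, 0.385, 0.008, 0, -1.194, -0.259], TCP at [0.157, -0.605, 0.292] pointing down, gripper open.
Joint ranges: [-3.14, 3.14], [-1.21, 2.06], [-1.07, 1.41], [-3.16, 2.05], [-2.99, -0.16], [-3.1, 3.1]. Speed limits (rad/s): [2.79, 2.79, 3.14, 3.14, 3.14, 3.14].

### API

Orientations are given as [roll, pitch, yaw] about the fixed x, y, z axes, in that order (R = Rz(yaw) Ry(pitch) Rx(roll)).
In Python, from plant import ctrl gives the robot as it stands. The module is installed in compiled form; this text tells all that it offers.
- The arm moves only by the shell command python3 -m creep 'ROWS'. ROWS is a JSON object of lists of equal length, an entry for each row: "slide": the shift along the tool's x, y, z in m, a list of three; "dr": the turn, a rotation vector about the tool's x, y, z in degrees, a list of three; "fingers": the opening, from 0 (shut) to 1 (fully open). In form: {"slide": [[dx, dy, dz], ...], "dr": [[wx, wy, wz], ...], "fingers": [fingers, ...]}. A call has 1 to 12 rows; each row shifts and turns the commanded pose from where the row before left it, along the tool's axes as they then stand; what a row does not reach is not made up. A row lasts 1/12 s, in which the tool goes at most 41.7 mm and 7.16 degrees, less where a joint would pass 70% of its speed; a pose out of reach is approached as far as the arm can. A call with a gripper value outside its range is refused whole. The fingers move at their own pace and stop on an object; the grip force is fixed at half the most. Time passes only in rows, so rows that do not move let the fingers close. It gives the time, the measured TCP pose, the force, the opening and the grip force at its end, in the units of the state.
- ctrl.observe(): the state, without advancing time (a new reading comes with each control period).
- ctrl.grab_frame(name): name is "side" or "top"; returns a dict with "image" (384x512x3 uint8, blue, green, red), "mtx" (3x3 intrinsics, pixels), "pose" (4x4, takes a point from camera to world coordinates). Camera axes: x right, y down, z forward; pixel columns grow to the right and rows downward; lengths in m; the calibration is good to about 2 mm. A picture is of the moment at which its call begins. There is no depth.
- ctrl.hand_in(): hands the job in; it is judged then, once.
The state is a dict: "t": time; "joints": joint angles; "qvel": joint speeds; "effort": joint torques, N m; "ee_pos": TCP position; "tcp_rot": TCP orientation; "contact_force": force on the tool from outside, world axes, zero at the start; "ft_torque": the same for the moment, N m; "width": finger opening in m; "gripper_force": force on a finger pad.
Only numpy, scipy, OpenCV 4.12 (cv2) and the standard library are available. Lean on these libraries where they do the work, as an engineer would, in place of code of your own. Each camera call takes 0.05 s, during which the arm holds its last target. There are 200 camera calls.

## Working session

There is one attempt and no reset: what is moved stays moved. The work goes in short steps, Python scripts to look and compute and a shell command to move; the robot and the scene stay as the last step left them, time stands still between calls to the robot, and variables do not carry over. Pictures are saved under pics/ and viewed, at most 10 in all, crops included, and the job is handed in when it is done.

```bash
mkdir -p pics; python3 - <<'E'
from plant import ctrl
import cv2,numpy as np
for n in("side","top"):
    f=ctrl.grab_frame(n); cv2.imwrite(f"pics/{n}0.png",f["image"]); np.savez(f"{n}.npz",m=f["mtx"],p=f["pose"])
    cv2.imwrite(f"pics/{n}0b.png",cv2.resize(f["image"],(800,600),interpolation=cv2.INTER_CUBIC))
    print(n,f["mtx"].round(1).tolist(),f["pose"].round(3).tolist())
s=ctrl.observe();print(s["t"],s["ee_pos"],s["tcp_rot"],s["width"])
E
```

```text
side [[496.8, 0.0, 256.7], [0.0, 496.8, 189.9], [0.0, 0.0, 1.0]] [[-0.994, -0.079, 0.073, 0.453], [-0.107, 0.656, -0.747, 1.209], [0.011, -0.751, -0.661, 1.14], [0.0, 0.0, 0.0, 1.0]]
top [[430.5, 0.0, 260.1], [0.0, 430.5, 197.3], [0.0, 0.0, 1.0]] [[0.001, -0.997, 0.081, 0.449], [-1.0, -0.002, -0.004, 0.036], [0.005, -0.081, -0.997, 1.475], [0.0, 0.0, 0.0, 1.0]]
0.1 [ 0.15684056 -0.60458281  0.29129915] [ 3.13967249e+00 -8.05606689e-05 -2.88794975e+00] 0.08713628584241136
```

View pics/side0b.png

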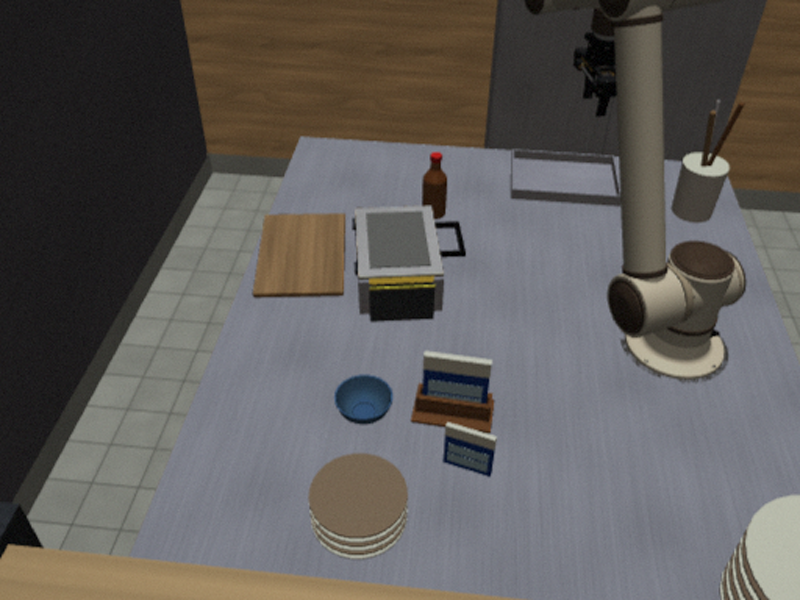

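View pics/top0b.png

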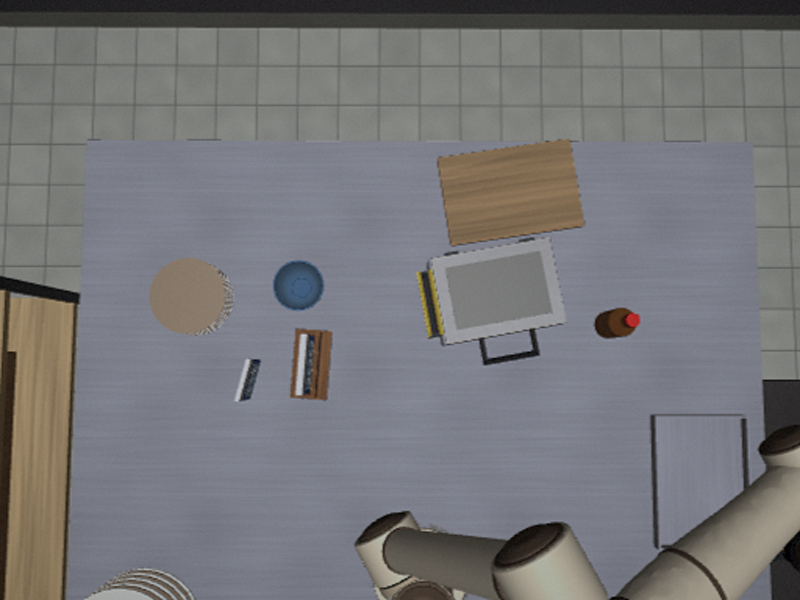

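Two things look like the ice panel. One stands in the wooden stand (side 457,380; top 312,365). The other is smaller and loose beside it (side 470,450; top 247,380). The one in the stand is larger and is in its wooden stand, as described. I'll confirm it with crops.

```bash
python3 - <<'E'
import cv2,numpy as np
S=cv2.imread("pics/side0.png");T=cv2.imread("pics/top0.png")
def crop(I,x,y,w,h,k,H):
    c=cv2.resize(I[y:y+h,x:x+w],None,fx=k,fy=k,interpolation=cv2.INTER_CUBIC)
    for i in range(0,w,10): cv2.line(c,(i*k,0),(i*k,8 if i%50 else 16),(0,255,255),1)
    for i in range(0,h,10): cv2.line(c,(0,i*k),(8 if i%50 else 16,i*k),(0,255,255),1)
    o=np.zeros((H,c.shape[1],3),np.uint8);o[:c.shape[0]]=c[:H];return o
cv2.imwrite("pics/panel.png",np.hstack([crop(T,145,200,75,65,5,480),crop(S,255,220,70,80,6,480)]))
cv2.imwrite("pics/cooler.png",np.hstack([crop(T,262,148,102,90,4,440),crop(S,222,125,78,85,5,440)]))
E
```

```text
(no output)
```

View pics/panel.png

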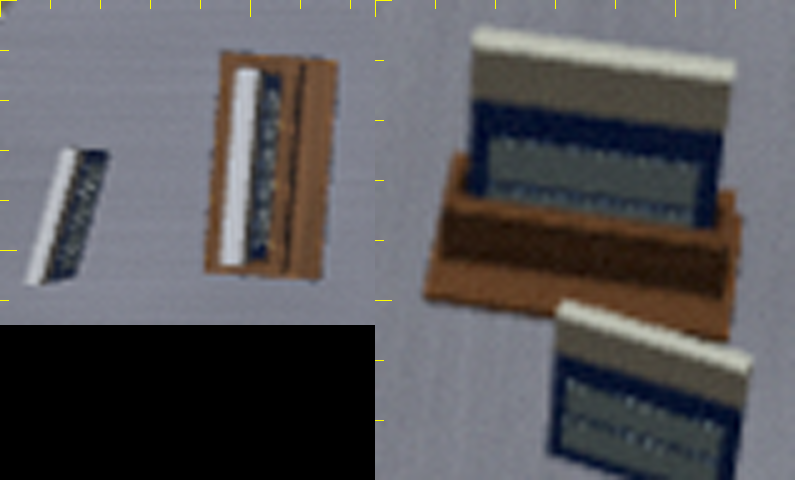

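View pics/cooler.png

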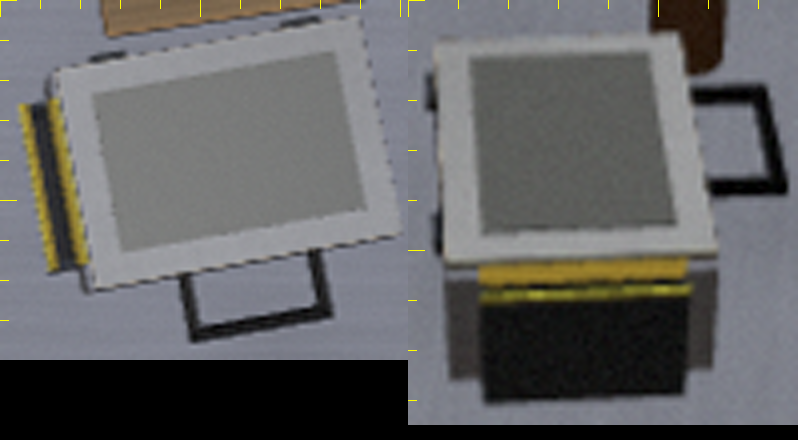

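```bash
cat > h.py <<'E'
import numpy as np,cv2
from scipy.optimize import least_squares
from scipy.spatial.transform import Rotation as R
C={n:np.load(n+".npz") for n in("side","top")}
def proj(n,P):
    Tc=np.linalg.inv(C[n]["p"]);p=np.atleast_2d(P)@Tc[:3,:3].T+Tc[:3,3]
    q=p@C[n]["m"].T;return q[:,:2]/q[:,2:]
def tri(s,t):
    M=[C[n]["m"]@np.linalg.inv(C[n]["p"])[:3] for n in("side","top")]
    X=cv2.triangulatePoints(M[0],M[1],np.float64(s).T,np.float64(t).T);return (X[:3]/X[3]).T
def rigid(model,obs,x0):  # obs {cam:[px]}, model Nx3 -> x,y,z,yaw
    f=lambda v:np.concatenate([(proj(n,model[i]@R.from_euler("z",v[3]).as_matrix().T+v[:3])-np.array(o)).ravel() for n,(i,o) in obs.items()])
    r=least_squares(f,x0,loss="soft_l1");return r.x,f(r.x)
E
python3 - <<'E'
from h import *
A=np.array
tp=lambda L:A(L)/5+[145,200]; sp=lambda L:(A(L)-[375,0])/6+[255,220]
tc=lambda L:A(L)/4+[262,148]; sc=lambda L:(A(L)-[408,0])/5+[222,125]
P=tri(sp([[473,38],[736,70]])-.4,tp([[247,69],[231,265]])-.4)
print("panel ends",P.round(4).tolist(),np.linalg.norm(P[0]-P[1]),np.degrees(np.arctan2(*(P[0]-P[1])[1::-1])))
lt=[[52,72],[357,17],[400,233],[90,291]];ls=[[442,258],[683-249,42],[683,35],[716,250]]
ls=[[442,258],[434,42],[683,35],[716,250]]
L=tri(sc(ls)-.4,tc([lt[0],lt[1],lt[2],lt[3]])-.4)
# order lid: (+x+y),(+x-y),(-x-y),(-x+y)
print("lid",L.round(4).tolist())
H=tri(sc([[782,188],[762,92]])-.4,tc([[193,336],[328,311]])-.4)
print("handle",H.round(4).tolist(),np.linalg.norm(H[0]-H[1]))
m=A([[.09,.125,.103],[.09,-.125,.103],[-.09,-.125,.103],[-.09,.125,.103],[-.14,.056,.0965],[-.14,-.056,.0965],[.063,.1425,.097],[-.063,.1425,.097]])
v,r=rigid(m,{"side":(range(6),sc(ls+[[782,188],[762,92]])-.4),"top":(range(8),tc(lt+[[193,336],[328,311],[39,104],[66,268]])-.4)},[.6,-.1,0,.1])
print("cooler",v.round(4),np.degrees(v[3]));print(r.reshape(-1,2).round(1).tolist())
g=lambda p:(R.from_euler("z",v[3]).apply(p)+v[:3]).round(4)
print("slot mouth",g([0,.1425,.097]),"handle",g([-.14,0,.0965]))
mp=A([[.06,-.006,0],[.06,.006,0],[-.06,.006,0],[-.06,-.006,0]])
w,r=rigid(mp,{"side":(range(4),sp([[474,27],[472,48],[735,80],[737,60]])-.4),"top":(range(4),tp([[259,69],[235,69],[219,265],[243,265]])-.4)},[.5,.2,.15,0])
print("panel top",w.round(4),np.degrees(w[3]),r.reshape(-1,2).round(1).tolist())
E
```

```text
panel ends [[0.5072, 0.2338, 0.1484], [0.3861, 0.2417, 0.15]] 0.12139928872032842 -3.7267251498043024
lid [[0.6648, -0.0162, 0.1065], [0.7091, -0.2626, 0.1026], [0.5321, -0.2943, 0.1023], [0.4888, -0.0462, 0.1062]]
handle [[0.4508, -0.1288, 0.0971], [0.4705, -0.2367, 0.0979]] 0.10970617145907192
cooler [ 0.5985 -0.1561  0.001   0.1801] 10.316848622670344
[[0.6, 0.5], [0.1, -0.3], [-0.4, -0.6], [0.8, 0.0], [-0.1, 0.4], [-0.3, 0.1], [0.2, -0.6], [0.2, -0.5], [0.4, 0.4], [0.9, -0.2], [-0.8, 0.2], [-0.2, 0.2], [-0.5, 0.8], [-0.1, -1.7]]
slot mouth [ 0.573  -0.0159  0.098 ] handle [ 0.4608 -0.1812  0.0975]
panel top [ 0.4466  0.2378  0.1495 -0.0606] -3.4731828737250057 [[0.5, 0.2], [0.2, -0.3], [-0.5, -0.1], [-0.5, 0.1], [-0.6, 0.2], [0.3, -0.0], [0.5, -0.0], [-0.3, 0.2]]
```

The crop confirms it: the panel in the stand is about 121 mm long with its top at 0.149 m, matching the text. The cooler fits at (0.5985, -0.156) with yaw 10.3°, and the lid, handle and mouth heights agree.

```bash
cat > go.py <<'E'
import sys
from h import *
from plant import ctrl
def rel(pos,rpy,note=""):
    s=ctrl.observe();r=R.from_euler("xyz",s["tcp_rot"])
    d=r.inv().apply(np.array(pos)-s["ee_pos"]);w=(r.inv()*R.from_euler("xyz",rpy,degrees=True)).as_rotvec(degrees=True)
    print(note,"slide mm",(d*1000).round(1),"dr",w.round(2))
if __name__=="__main__":
    a=eval(sys.argv[1]);rel(a[:3],a[3:])
    s=ctrl.observe();print(round(s["t"],2),"q",s["joints"].round(2),"F",s["contact_force"].round(1),"T",s["ft_torque"].round(2),"w",round(s["width"],4),"g",s["gripper_force"])
E
python3 -m creep '{"slide":[[-0.0297,0.0272,0],[-0.0297,0.0272,0],[-0.0297,0.0272,0],[-0.0297,0.0272,0],[-0.0297,0.0272,0],[-0.0297,0.0272,0],[-0.0297,0.0272,0],[-0.0297,0.0272,0],[-0.0297,0.0272,0],[-0.0297,0.0272,0],[-0.0297,0.0272,0],[-0.0297,0.0272,0]],"dr":[[0,0,0],[0,0,0],[0,0,0],[0,0,0],[0,0,0],[0,0,0],[0,0,0],[0,0,0],[0,0,0],[0,0,0],[0,0,0],[0,0,0]],"fingers":[1,1,1,1,1,1,1,1,1,1,1,1]}'; python3 go.py '[.4466,.2378,.29,180,0,176.5]'
```

```text
t: 1.1
ee_pos: [0.4203, -0.1975, 0.2922]
tcp_rot: [3.141, -0.0, -2.888]
contact_force: [0.5, 0.1, 0.6]
width: 0.0876
gripper_force: 0.0
 slide mm [-134.8  414.8    2.3] dr [ 1.000e-02 -0.000e+00  1.805e+01]
1.1 q [-0.09  0.11 -0.37 -0.   -1.1  -1.23] F [0.5 0.1 0.6] T [-0.05 -0.09  0.  ] w 0.0876 g 0.0
```

```bash
python3 -m creep '{"slide":[[-0.0123,0.0377,0],[-0.0123,0.0377,0],[-0.0123,0.0377,0],[-0.0123,0.0377,0],[-0.0123,0.0377,0],[-0.0123,0.0377,0],[-0.0123,0.0377,0],[-0.0123,0.0377,0],[-0.0123,0.0377,0],[-0.0123,0.0377,0],[-0.0118,0.0377,0],[0,0,0.002]],"dr":[[0,0,0],[0,0,0],[0,0,0],[0,0,0],[0,0,0],[0,0,0],[0,0,0],[0,0,0],[0,0,0],[0,0,0],[0,0,6],[0,0,6]],"fingers":[1,1,1,1,1,1,1,1,1,1,1,1]}'; python3 go.py '[.4466,.2378,.185,180,0,176.5]'
```

```text
t: 2.1
ee_pos: [0.447, 0.2414, 0.29]
tcp_rot: [3.14, 0.002, -3.097]
contact_force: [-0.8, 0.8, 0.3]
width: 0.0868
gripper_force: 0.0
 slide mm [  0.8  -3.7 105. ] dr [0.09 0.1  6.05]
2.1 q [ 0.82  0.19 -0.28  0.   -1.1  -2.34] F [-0.8  0.8  0.3] T [-0.1   0.02  0.06] w 0.0868 g 0.0
```

```bash
python3 -m creep '{"slide":[[0.0008,-0.0037,0],[0,0,0.02],[0,0,0.02],[0,0,0.02],[0,0,0.02],[0,0,0.018],[0,0,0.01],[0,0,0]],"dr":[[0,0,6],[0,0,0],[0,0,0],[0,0,0],[0,0,0],[0,0,0],[0,0,0],[0,0,0]],"fingers":[1,1,1,1,1,1,1,1]}'; python3 go.py '[.4466,.2378,.182,180,0,176.5]'
python3 - <<'E'
from plant import ctrl
import cv2,numpy as np
S=ctrl.grab_frame("side")["image"];T=ctrl.grab_frame("top")["image"]
cv2.imwrite("pics/grasp.png",np.hstack([cv2.resize(T[190:280,150:240],(400,400)),cv2.resize(S[190:290,240:340],(400,400))]))
E
```

```text
t: 2.77
ee_pos: [0.4444, 0.2309, 0.1795]
tcp_rot: [-3.137, -0.005, 3.081]
contact_force: [-0.2, -0.6, -0.6]
width: 0.0871
gripper_force: 0.0
 slide mm [-1.8  7.  -2.5] dr [-0.25 -0.27  0.  ]
2.77 q [ 0.8   0.3  -0.44 -0.   -0.84 -2.43] F [-0.2 -0.6 -0.6] T [-0.02  0.02  0.01] w 0.0871 g 0.0
```

View pics/grasp.png

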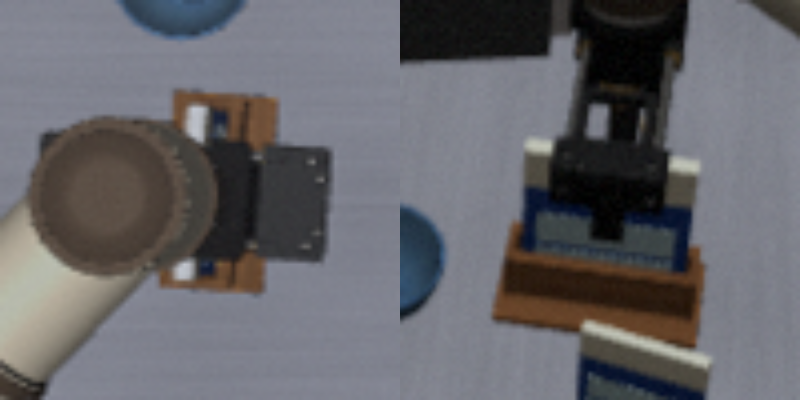

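The fingers straddle the panel's upper middle and nothing is touched. The settled pose is 7 mm low in y, so I'll recentre, let it settle, then close.

```bash
python3 -m creep '{"slide":[[-0.0018,0.007,-0.0025],[0,0,0],[0,0,0],[0,0,0]],"dr":[[0,0,0],[0,0,0],[0,0,0],[0,0,0]],"fingers":[1,1,1,1]}'; python3 go.py '[.4466,.2378,.182,180,0,176.5]'
```

```text
t: 3.2
ee_pos: [0.4481, 0.2392, 0.1854]
tcp_rot: [3.141, 0.001, 3.081]
contact_force: [-0.4, 0.8, -0.6]
width: 0.0874
gripper_force: 0.0
 slide mm [ 1.4 -1.5  3.4] dr [0.06 0.05 0.05]
3.2 q [ 0.81  0.3  -0.42 -0.   -0.85 -2.44] F [-0.4  0.8 -0.6] T [-0.   -0.05  0.02] w 0.0874 g 0.0
```

```bash
python3 -m creep '{"slide":[[0.001,-0.0015,0.003],[0,0,0],[0,0,0],[0,0,0],[0,0,0],[0,0,0],[0,0,0],[0,0,0],[0,0,0],[0,0,0]],"dr":[[0,0,0],[0,0,0],[0,0,0],[0,0,0],[0,0,0],[0,0,0],[0,0,0],[0,0,0],[0,0,0],[0,0,0]],"fingers":[1,1,0,0,0,0,0,0,0,0]}'; python3 go.py '[.4466,.2378,.182,180,0,176.5]'
```

```text
t: 4.03
ee_pos: [0.4468, 0.2375, 0.1818]
tcp_rot: [3.142, 0.0, 3.081]
contact_force: [-0.4, -0.2, -0.3]
width: 0.0417
gripper_force: 0.0
 slide mm [ 0.3  0.3 -0.2] dr [0.   0.   0.04]
4.03 q [ 0.81  0.3  -0.43 -0.   -0.84 -2.44] F [-0.4 -0.2 -0.3] T [-0.01 -0.03  0.01] w 0.0417 g 0.0
```

Finger closing rate ≈ 70 mm/s; half a second more.

```bash
python3 -m creep '{"slide":[[0,0,0],[0,0,0],[0,0,0],[0,0,0],[0,0,0],[0,0,0],[0,0,0],[0,0,0]],"dr":[[0,0,0],[0,0,0],[0,0,0],[0,0,0],[0,0,0],[0,0,0],[0,0,0],[0,0,0]],"fingers":[0,0,0,0,0,0,0,0]}'; python3 go.py '[.4466,.2378,.30,180,0,176.5]'
```

```text
t: 4.7
ee_pos: [0.4468, 0.2374, 0.1818]
tcp_rot: [-3.142, 0.0, 3.081]
contact_force: [0.7, -0.0, 0.3]
width: 0.0119
gripper_force: 30.0
 slide mm [   0.2    0.4 -118.2] dr [-0.    0.    0.04]
4.7 q [ 0.81  0.3  -0.43  0.   -0.84 -2.44] F [ 0.7 -0.   0.3] T [-0.05 -0.04 -0.01] w 0.0119 g 29.984505884349346
```

```bash
python3 -m creep '{"slide":[[0,0,-0.006],[0,0,-0.012],[0,0,-0.016],[0,0,-0.018],[0,0,-0.018],[0,0,-0.018],[0,0,-0.018],[0,0,-0.012],[0,0,-0.006],[0,0,0],[0,0,0]],"dr":[[0,0,0],[0,0,0],[0,0,0],[0,0,0],[0,0,0],[0,0,0],[0,0,0],[0,0,0],[0,0,0],[0,0,0],[0,0,0]],"fingers":[0,0,0,0,0,0,0,0,0,0,0]}'; python3 go.py '[.573,-.0159,.306,180,0,-169.7]'
```

```text
t: 5.62
ee_pos: [0.4464, 0.2372, 0.3052]
tcp_rot: [-3.141, -0.001, 3.081]
contact_force: [-0.5, -0.7, -2.0]
width: 0.012
gripper_force: 30.0
 slide mm [-141.7 -245.    -0.9] dr [-1.000e-02 -7.000e-02 -1.377e+01]
5.62 q [ 0.81  0.17 -0.26 -0.   -1.14 -2.44] F [-0.5 -0.7 -2. ] T [-0.04  0.01  0.03] w 0.012 g 29.984009116888046
```

```bash
python3 -m creep '{"slide":[[-0.0057,-0.0098,0],[-0.0113,-0.0196,0],[-0.017,-0.0294,0],[-0.0184,-0.0319,0],[-0.0184,-0.0319,0],[-0.0184,-0.0319,0],[-0.0184,-0.0319,0],[-0.017,-0.0294,0],[-0.0113,-0.0196,0],[-0.0057,-0.0098,0],[0,0,0],[0,0,0]],"dr":[[0,0,0],[0,0,0],[0,0,0],[0,0,0],[0,0,0],[0,0,0],[0,0,0],[0,0,0],[0,0,0],[0,0,-2],[0,0,-4],[0,0,-4]],"fingers":[0,0,0,0,0,0,0,0,0,0,0,0]}' >/dev/null; python3 -m creep '{"slide":[[0,0,0],[0,0,0],[0,0,0],[0,0,0],[0,0,0]],"dr":[[0,0,-3.8],[0,0,0],[0,0,0],[0,0,0],[0,0,0]],"fingers":[0,0,0,0,0]}';python3 go.py '[.573,-.0159,.306,180,0,-169.7]'
python3 - <<'E'
from plant import ctrl
import cv2,numpy as np
S=ctrl.grab_frame("side")["image"];T=ctrl.grab_frame("top")["image"]
def c(I,x,y):
    o=cv2.resize(I[y:y+120,x:x+80],(400,600),interpolation=cv2.INTER_CUBIC)
    for i in range(0,120,10): cv2.line(o,(0,i*5),(8,i*5),(0,255,255),1)
    return o
cv2.imwrite("pics/above.png",np.hstack([c(T,240,140),c(S,222,90)]))
E
```

```text
t: 7.03
ee_pos: [0.5732, -0.0159, 0.3054]
tcp_rot: [3.142, -0.001, -2.962]
contact_force: [0.5, 0.5, -2.4]
width: 0.0117
gripper_force: 30.0
 slide mm [ 0.2  0.1 -0.6] dr [ 0.   -0.05 -0.01]
7.03 q [ 0.25  0.29 -0.1  -0.   -1.18 -1.65] F [ 0.5  0.5 -2.4] T [0.06 0.04 0.02] w 0.0117 g 29.983951435424387
```

View pics/above.png

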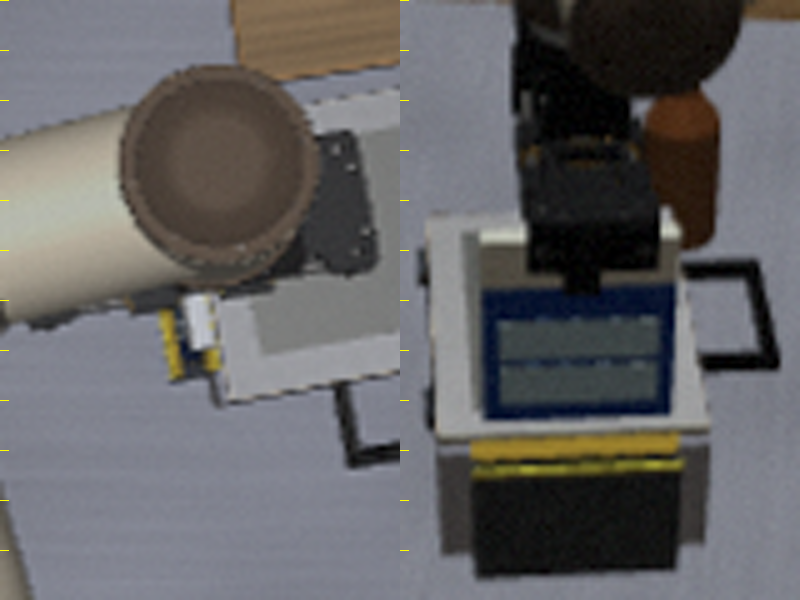

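```bash
python3 - <<'E'
from h import *
A=np.array
o=lambda L:(A(L)-[400,0])/5+[222,90]-.4
G=R.from_euler("z",10.32,degrees=True)
g=lambda p:G.apply(p)+[.5985,-.1561,0]
pan=G.apply([[.06,.006,0],[-.06,.006,0],[.06,.006,.14],[-.06,.006,.14]])+[.5732,-.0159,.131]
print("panel pred",proj("side",pan).round(2).tolist(),"obs",o([[485,419],[671,413],[478,237],[682,230]]).round(2).tolist())
lip=g([[.063,.156,.097],[-.063,.156,.097],[.063,.1505,.012],[-.063,.1505,.012]])
print("lip pred",proj("side",lip).round(2).tolist(),"obs",o([[474,468],[683,460],[478,577],[677,570]]).round(2).tolist())
print("px per mm",(proj("side",lip[0]+[.001,0,0])-proj("side",lip[0])))
E
```

```text
panel pred [[238.39, 174.55], [275.87, 173.12], [237.75, 138.56], [277.55, 137.22]] obs [[238.6, 173.4], [275.8, 172.2], [237.2, 137.0], [278.0, 135.6]]
lip pred [[237.78, 184.22], [276.71, 182.69], [238.07, 202.44], [275.6, 200.88]] obs [[236.4, 183.2], [278.2, 181.6], [237.2, 205.0], [277.0, 203.6]]
px per mm [[-0.30793347 -0.02422742]]
```

Panel and slot are aligned to under 1 mm in the side view, so I'll descend.

```bash
python3 -m creep '{"slide":[[0,0,0.01],[0,0,0.01],[0,0,0.01],[0,0,0.006],[0,0,0.006],[0,0,0.006],[0,0,0.006],[0,0,0.006],[0,0,0],[0,0,0]],"dr":[[0,0,0],[0,0,0],[0,0,0],[0,0,0],[0,0,0],[0,0,0],[0,0,0],[0,0,0],[0,0,0],[0,0,0]],"fingers":[0,0,0,0,0,0,0,0,0,0]}'; python3 go.py '[.573,-.0159,.186,180,0,-169.7]'
```

```text
t: 7.97
ee_pos: [0.5733, -0.0163, 0.2447]
tcp_rot: [-3.141, -0.002, -2.961]
contact_force: [1.4, -2.4, -4.5]
width: 0.0119
gripper_force: 30.1
 slide mm [ 0.1  0.5 58.7] dr [-0.04 -0.09  0.03]
7.97 q [ 0.25  0.34 -0.19  0.   -1.04 -1.64] F [ 1.4 -2.4 -4.5] T [-1.28 -0.53  0.1 ] w 0.0119 g 30.060721733607352
```

```bash
python3 -m creep '{"slide":[[0,-0.001,0],[0,0,0.006],[0,0,0.006],[0,0,0],[0,0,0]],"dr":[[0,0,0],[0,0,0],[0,0,0],[0,0,0],[0,0,0]],"fingers":[0,0,0,0,0]}'; python3 go.py '[.573,-.0159,.186,180,0,-169.7]'
```

```text
t: 8.38
ee_pos: [0.5731, -0.0169, 0.2329]
tcp_rot: [3.141, -0.002, -2.961]
contact_force: [0.4, -2.1, -3.3]
width: 0.0124
gripper_force: 30.0
 slide mm [-0.2  1.  46.9] dr [ 0.01 -0.12  0.04]
8.38 q [ 0.25  0.35 -0.21 -0.   -1.02 -1.64] F [ 0.4 -2.1 -3.3] T [-0.56 -0.11  0.04] w 0.0124 g 30.00335989985615
```

Improved; one more nudge and continue.

```bash
python3 -m creep '{"slide":[[0,-0.0007,0],[0,0,0.006],[0,0,0.006],[0,0,0.006],[0,0,0.006],[0,0,0.006],[0,0,0.006],[0,0,0],[0,0,0]],"dr":[[0,0,0],[0,0,0],[0,0,0],[0,0,0],[0,0,0],[0,0,0],[0,0,0],[0,0,0],[0,0,0]],"fingers":[0,0,0,0,0,0,0,0,0]}'; python3 go.py '[.573,-.0159,.186,180,0,-169.7]'
```

```text
t: 9.13
ee_pos: [0.5735, -0.0176, 0.1972]
tcp_rot: [-3.141, -0.001, -2.961]
contact_force: [0.4, 1.3, -1.8]
width: 0.0119
gripper_force: 30.0
 slide mm [ 0.2  1.7 11.2] dr [-0.01 -0.07  0.04]
9.13 q [ 0.25  0.38 -0.25  0.   -0.94 -1.64] F [ 0.4  1.3 -1.8] T [ 0.03 -0.   -0.05] w 0.0119 g 29.98021909268573
```

```bash
python3 -m creep '{"slide":[[0,0,0.004],[0,0,0.004],[0,0,0.002],[0,0,0.001],[0,0,0.001],[0,0,0],[0,0,0]],"dr":[[0,0,0],[0,0,0],[0,0,0],[0,0,0],[0,0,0],[0,0,0],[0,0,0]],"fingers":[0,0,0,0,0,0,0]}'; python3 go.py '[.573,-.0159,.186,180,0,-169.7]'
```

```text
t: 9.72
ee_pos: [0.5738, -0.0175, 0.1859]
tcp_rot: [3.142, 0.001, -2.961]
contact_force: [1.2, 0.4, -1.6]
width: 0.0119
gripper_force: 30.0
 slide mm [ 0.5  1.7 -0.1] dr [0.   0.04 0.04]
9.72 q [ 0.25  0.4  -0.26 -0.   -0.91 -1.64] F [ 1.2  0.4 -1.6] T [-0.07  0.01  0.01] w 0.0119 g 29.980312418192625
```

```bash
python3 -m creep '{"slide":[[0,0,0.001],[0,0,0.001],[0,0,0],[0,0,0]],"dr":[[0,0,0],[0,0,0],[0,0,0],[0,0,0]],"fingers":[0,0,0,0]}'; python3 go.py '[.573,-.0159,.186,180,0,-169.7]'
```

```text
t: 10.05
ee_pos: [0.5738, -0.0176, 0.1858]
tcp_rot: [-3.141, 0.001, -2.96]
contact_force: [-3.7, 0.9, 6.9]
width: 0.0119
gripper_force: 30.0
 slide mm [ 0.5  1.8 -0.2] dr [-0.04  0.06  0.09]
10.05 q [ 0.25  0.4  -0.27  0.   -0.91 -1.64] F [-3.7  0.9  6.9] T [0.17 1.14 0.01] w 0.0119 g 29.978612802224234
```

Floor contact was felt with the panel's lower edge at 12 mm, so it is home. I'll release and retreat upward.

```bash
python3 -m creep '{"slide":[[0,0,-0.0015],[0,0,0],[0,0,0],[0,0,0],[0,0,0],[0,0,0],[0,0,-0.005],[0,0,-0.02],[0,0,-0.03],[0,0,-0.03],[0,0,-0.03],[0,0,0]],"dr":[[0,0,0],[0,0,0],[0,0,0],[0,0,0],[0,0,0],[0,0,0],[0,0,0],[0,0,0],[0,0,0],[0,0,0],[0,0,0],[0,0,0]],"fingers":[0.5,0.5,0.5,0.5,0.5,0.5,0.5,0.5,0.5,0.5,0.5,0.5]}'; python3 go.py '[.4608,-.1812,.2,180,0,-169.7]'
python3 - <<'E'
from plant import ctrl
import cv2,numpy as np
S=ctrl.grab_frame("side")["image"]
cv2.imwrite("pics/home.png",cv2.resize(S[90:210,212:312],(500,600),interpolation=cv2.INTER_CUBIC))
E
```

```text
t: 11.05
ee_pos: [0.5764, -0.0176, 0.3078]
tcp_rot: [-3.14, 0.014, -2.96]
contact_force: [0.0, -0.1, 1.0]
width: 0.0434
gripper_force: 0.0
 slide mm [ 144.7 -139.8  106.2] dr [-0.12  0.78  0.11]
11.05 q [ 0.25  0.29 -0.1   0.   -1.17 -1.64] F [ 0.  -0.1  1. ] T [-0.01 -0.1   0.02] w 0.0434 g 0.0
```

View pics/home.png

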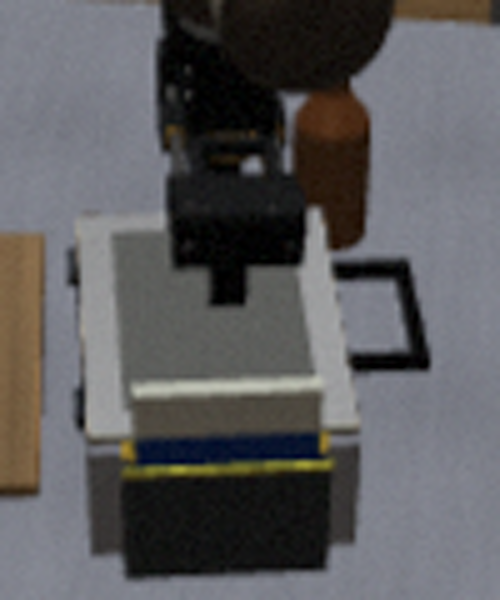

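The panel stands in the slot, released, with its top edge level above the lips (crop 135–322, 388) and the lid still shut. Now to a point above the handle, turning the tool 90°.

```bash
python3 -m creep '{"slide":[[0.012,-0.0117,0],[0.0241,-0.0233,0],[0.0241,-0.0233,0],[0.0241,-0.0233,0],[0.0241,-0.0233,0],[0.0241,-0.0233,0],[0.012,-0.0117,0],[0,0,0],[0,0,0],[0,0,0],[0,0,0],[0,0,0]],"dr":[[0,0,0],[0,0,0],[0,0,0],[0,0,0],[0,0,0],[0,0,0],[0,0,0],[0,0,-7],[0,0,-7],[0,0,-7],[0,0,-7],[0,0,-7]],"fingers":[0.45,0.45,0.45,0.45,0.45,0.45,0.45,0.45,0.45,0.45,0.45,0.45]}'>/dev/null;  python3 -m creep '{"slide":[[0,0,0],[0,0,0],[0,0,0],[0,0,0],[0,0,0],[0,0,0],[0,0,0],[0,0,0],[0,0,0],[0,0,0],[0,0,0],[0,0,0]],"dr":[[0,0,-7],[0,0,-7],[0,0,-7],[0,0,-7],[0,0,-7],[0,0,-7],[0,0,-7],[0,0,-6],[0,0,0],[0,0,0],[0,0,0],[0,0,0]],"fingers":[0.45,0.45,0.45,0.45,0.45,0.45,0.45,0.45,0.45,0.45,0.45,0.45]}'; python3 go.py '[.4608,-.1812,.1475,180,0,-79.7]'
```

```text
t: 13.1
ee_pos: [0.4563, -0.1812, 0.2999]
tcp_rot: [3.141, 0.0, -1.392]
contact_force: [-0.2, 0.2, -1.1]
width: 0.039
gripper_force: 0.0
 slide mm [  0.9  -4.6 152.4] dr [ 0.05  0.02 -0.06]
13.1 q [-0.05  0.15 -0.3  -0.   -1.12  0.23] F [-0.2  0.2 -1.1] T [ 0.07  0.09 -0.05] w 0.039 g 0.0
```

```bash
python3 -m creep '{"slide":[[0.001,-0.0046,0.01],[0,0,0.025],[0,0,0.025],[0,0,0.025],[0,0,0.025],[0,0,0.02],[0,0,0.0135],[0,0,0.006],[0,0,0.003],[0,0,0],[0,0,0],[0,0,0]],"dr":[[0,0,0],[0,0,0],[0,0,0],[0,0,0],[0,0,0],[0,0,0],[0,0,0],[0,0,0],[0,0,0],[0,0,0],[0,0,0],[0,0,0]],"fingers":[0.45,0.45,0.45,0.45,0.45,0.45,0.45,0.45,0.45,0.45,0.45,0.45]}'; python3 go.py '[.4608,-.1812,.1475,180,0,-79.7]'
python3 - <<'E'
from plant import ctrl
import cv2,numpy as np
S=ctrl.grab_frame("side")["image"];T=ctrl.grab_frame("top")["image"]
cv2.imwrite("pics/hgrasp.png",np.hstack([cv2.resize(S[90:210,222:322],(400,480),interpolation=cv2.INTER_CUBIC),cv2.resize(T[150:250,262:345],(398,480),interpolation=cv2.INTER_CUBIC)]))
E
```

```text
t: 14.1
ee_pos: [0.462, -0.1813, 0.1487]
tcp_rot: [-3.139, -0.001, -1.39]
contact_force: [0.1, -0.1, 0.2]
width: 0.0392
gripper_force: 0.0
 slide mm [-0.3  1.2  1.2] dr [-0.12 -0.04  0.05]
14.1 q [-0.05  0.33 -0.49  0.   -0.74  0.23] F [ 0.1 -0.1  0.2] T [0.07 0.12 0.01] w 0.0392 g 0.0
```

View pics/hgrasp.png

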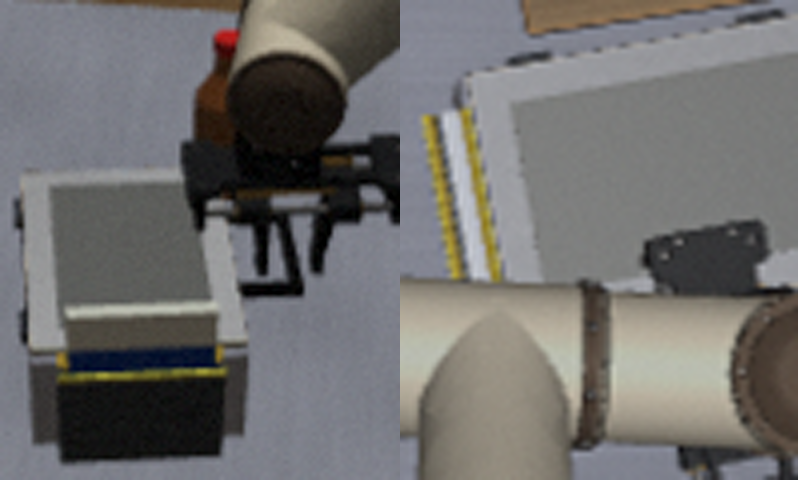

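The fingers (side crop 265 and 320, row ~250) straddle the bar with clearance to the lid, and the top view shows the panel standing central between the lips. Closing.

```bash
python3 -m creep '{"slide":[[0,0.0008,0.001],[0,0,0],[0,0,0],[0,0,0],[0,0,0],[0,0,0],[0,0,0],[0,0,0],[0,0,0],[0,0,0]],"dr":[[0,0,0],[0,0,0],[0,0,0],[0,0,0],[0,0,0],[0,0,0],[0,0,0],[0,0,0],[0,0,0],[0,0,0]],"fingers":[0.45,0,0,0,0,0,0,0,0,0]}'; python3 go.py '[.4608,-.1812,.1475,180,0,-79.7]'
```

```text
t: 15.03
ee_pos: [0.4619, -0.1812, 0.147]
tcp_rot: [-3.139, -0.001, -1.39]
contact_force: [5.6, 1.9, -3.2]
width: 0.0108
gripper_force: 30.0
 slide mm [-0.2  1.1 -0.5] dr [-0.17 -0.04  0.07]
15.03 q [-0.05  0.33 -0.5  -0.   -0.74  0.23] F [ 5.6  1.9 -3.2] T [ 0.59 -1.31  0.08] w 0.0108 g 29.961633682250977
```

```bash
python3 -m creep '{"slide":[[0,-0.0007,-0.01],[0,-0.0007,-0.01],[0,-0.0016,-0.0099],[0,-0.0016,-0.0099],[0,-0.0025,-0.0098],[0,-0.0025,-0.0098],[0,0,0],[0,0,0],[0,0,0]],"dr":[[0,0,0],[0,0,0],[0,0,0],[0,0,0],[0,0,0],[0,0,0],[0,0,0],[0,0,0],[0,0,0]],"fingers":[0,0,0,0,0,0,0,0,0]}'; python3 go.py '[.4701,-.1795,.2063,180,0,-79.7]'
```

```text
t: 15.78
ee_pos: [0.4714, -0.1794, 0.2061]
tcp_rot: [-3.138, -0.001, -1.39]
contact_force: [5.9, 0.5, -5.1]
width: 0.0107
gripper_force: 30.1
 slide mm [-0.2  1.3 -0.2] dr [-0.2  -0.03  0.06]
15.78 q [-0.04  0.26 -0.41 -0.   -0.89  0.22] F [ 5.9  0.5 -5.1] T [ 0.31 -1.63  0.02] w 0.0107 g 30.0727891176939
```

Forces are small and it tracks the arc. Continuing to 45°.

```bash
python3 -m creep '{"slide":[[0,-0.0033,-0.0095],[0,-0.0033,-0.0095],[0,-0.0041,-0.0092],[0,-0.0041,-0.0092],[0,-0.0049,-0.0088],[0,-0.0049,-0.0088],[0,-0.0056,-0.0083],[0,-0.0056,-0.0083],[0,-0.0063,-0.0078],[0,-0.0063,-0.0078],[0,-0.007,-0.0072],[0,-0.007,-0.0072]],"dr":[[0,0,0],[0,0,0],[0,0,0],[0,0,0],[0,0,0],[0,0,0],[0,0,0],[0,0,0],[0,0,0],[0,0,0],[0,0,0],[0,0,0]],"fingers":[0,0,0,0,0,0,0,0,0,0,0,0]}'; python3 go.py '[.5313,-.1684,.3079,180,0,-79.7]'
```

```text
t: 16.78
ee_pos: [0.5331, -0.168, 0.3047]
tcp_rot: [-3.14, 0.001, -1.391]
contact_force: [11.9, -2.7, -15.8]
width: 0.0107
gripper_force: 31.1
 slide mm [ 0.1  1.8 -3.2] dr [-0.08  0.08 -0.  ]
16.78 q [-0.02  0.26 -0.14 -0.   -1.17  0.2 ] F [ 11.9  -2.7 -15.8] T [-0.75 -3.17 -0.05] w 0.0107 g 31.103812493383884
```

Outward pull of about 20 N along the radius; I'll ease 2 mm towards the hinge while finishing the arc.

```bash
python3 -m creep '{"slide":[[0,-0.0015,0.0015],[0,0,0],[0,-0.0076,-0.0065],[0,-0.0076,-0.0065],[0,-0.0081,-0.0059],[0,-0.0081,-0.0059],[0,-0.0086,-0.0052],[0,0,0],[0,0,0],[0,0,0]],"dr":[[0,0,0],[0,0,0],[0,0,0],[0,0,0],[0,0,0],[0,0,0],[0,0,0],[0,0,0],[0,0,0],[0,0,0]],"fingers":[0,0,0,0,0,0,0,0,0,0]}'; python3 go.py '[.579,-.1597,.3437,180,0,-79.7]'
python3 - <<'E'
from plant import ctrl
import cv2,numpy as np
S=ctrl.grab_frame("side")["image"];T=ctrl.grab_frame("top")["image"]
cv2.imwrite("pics/s57.png",S);cv2.imwrite("pics/open.png",np.hstack([cv2.resize(S[60:210,205:305],(400,600),interpolation=cv2.INTER_CUBIC),cv2.resize(T[130:250,262:342],(400,600),interpolation=cv2.INTER_CUBIC)]))
E
```

```text
t: 17.62
ee_pos: [0.5714, -0.161, 0.3327]
tcp_rot: [3.137, 0.002, -1.391]
contact_force: [6.4, -2.8, -11.1]
width: 0.0101
gripper_force: 30.5
 slide mm [  0.   -7.6 -11.1] dr [ 0.27  0.13 -0.01]
17.62 q [-0.    0.31 -0.   -0.   -1.26  0.18] F [  6.4  -2.8 -11.1] T [-0.6  -1.38  0.  ] w 0.0101 g 30.479962527751923
```

View pics/open.png

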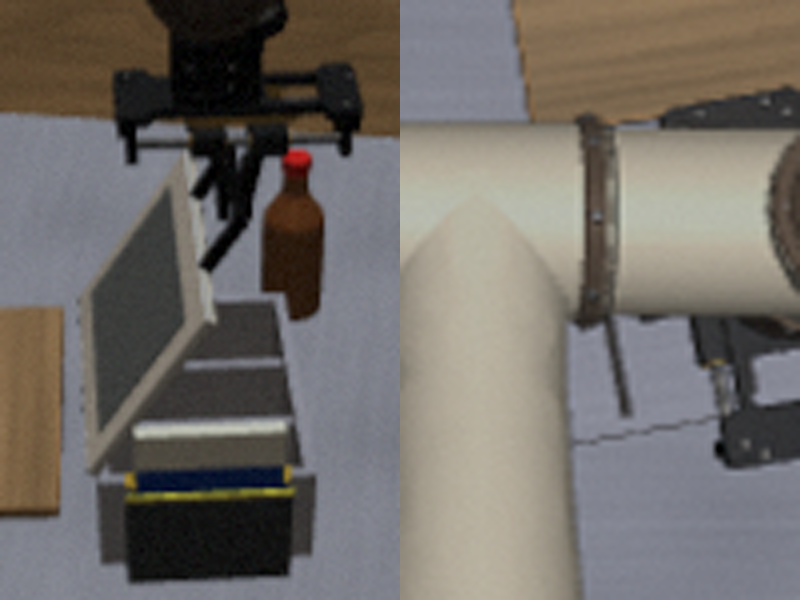

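```bash
cat > lid.py <<'E'
from h import *
G=R.from_euler("z",10.32,degrees=True)
def lidpts(th):
    t=np.radians(th)
    P=np.array([[-.18,.125,.0125],[-.18,-.125,.0125],[-.18,.125,.0005],[-.18,-.125,.0005],[0,.125,.0125],[-.23,.058,.006],[-.23,-.058,.006]])
    x=P[:,0]*np.cos(t)+P[:,2]*np.sin(t);z=-P[:,0]*np.sin(t)+P[:,2]*np.cos(t)
    return G.apply(np.c_[x+.09,P[:,1],z+.0905])+[.5985,-.1561,.001]
E
python3 - <<'E'
from lid import *
for th in(48,51,54,57,60,63):
    print(th,((proj("side",lidpts(th))+.4-[205,60])*4).round(0).astype(int).tolist())
S=cv2.imread("pics/s57.png")[90:160,220:280]
c=cv2.resize(S,(600,700),interpolation=cv2.INTER_CUBIC)[:600]
for i in range(0,600,100): cv2.line(c,(i,0),(i,10),(0,255,255),1);cv2.line(c,(0,i),(10,i),(0,255,255),1)
cv2.imwrite("pics/z57.png",c)
E
```

```text
48 [[237, 334], [213, 165], [248, 342], [223, 172], [86, 473], [279, 249], [265, 171]]
51 [[227, 329], [204, 159], [239, 336], [215, 166], [86, 473], [268, 241], [254, 164]]
54 [[217, 323], [195, 154], [230, 330], [207, 161], [85, 474], [256, 234], [243, 156]]
57 [[207, 319], [186, 150], [220, 325], [198, 156], [85, 474], [243, 227], [231, 150]]
60 [[196, 314], [176, 145], [209, 320], [188, 151], [85, 475], [230, 221], [218, 144]]
63 [[185, 311], [166, 142], [199, 316], [179, 147], [84, 475], [216, 215], [205, 138]]
```

View pics/z57.png

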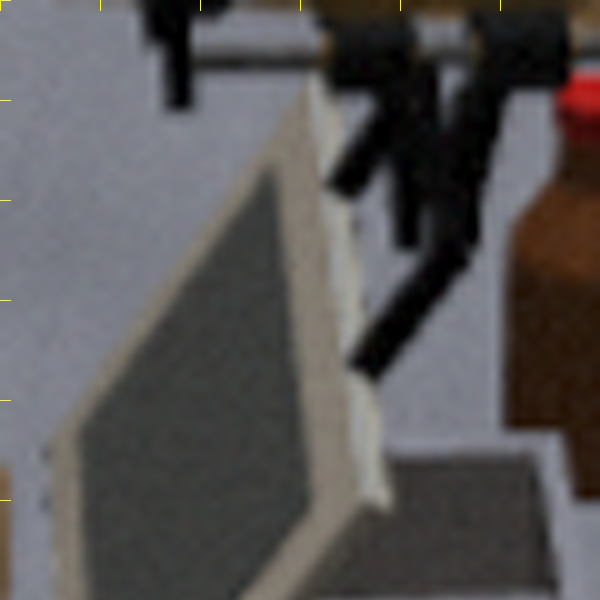

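The zoom shows the lid's near front corner at (358,505) and the far one at (312,85). These fit about 57.7°, so 2.3° remain. I'll finish the arc and track these corners with optical flow to check.

```bash
python3 -m creep '{"slide":[[0,-0.0045,-0.0021],[0,-0.0042,-0.0019],[0,0,0],[0,0,0],[0,0,0],[0,0,0],[0,0,0],[0,0,0]],"dr":[[0,0,0],[0,0,0],[0,0,0],[0,0,0],[0,0,0],[0,0,0],[0,0,0],[0,0,0]],"fingers":[0,0,0,0,0,0,0,0]}'; python3 go.py '[.579,-.1597,.3437,180,0,-79.7]'
cat > chk.py <<'E'
from lid import *
from plant import ctrl
a=cv2.imread("pics/s57.png");b=ctrl.grab_frame("side")["image"];cv2.imwrite("pics/s60.png",b)
p=np.float32([[255.8,140.5],[259,140],[251.2,98.5],[266.5,115]])-.45
q,st,e=cv2.calcOpticalFlowPyrLK(a,b,p.reshape(-1,1,2),None,winSize=(11,11));q=q.reshape(-1,2)
print((q-p).round(2).tolist(),st.ravel(),e.ravel())
idx=[0,2,1,5]
for n,o in(("before",p),("after",q)):
    for sel in([0,1,2],[0,1,2,3]):
        print(n,sel,least_squares(lambda t:(proj("side",lidpts(t[0]))[idx]-o)[sel].ravel(),[57]).x.round(2))
    print([round(least_squares(lambda t:(proj("side",lidpts(t[0]))[idx]-o)[i,:1],[57]).x[0],1) for i in range(4)])
E
python3 chk.py
```

```text
t: 18.38
ee_pos: [0.5804, -0.1593, 0.3378]
tcp_rot: [3.138, 0.002, -1.391]
contact_force: [5.2, -2.1, -12.8]
width: 0.0105
gripper_force: 30.6
 slide mm [ 0.1  1.5 -5.9] dr [0.19 0.1  0.01]
18.38 q [ 0.    0.32  0.03 -0.   -1.28  0.18] F [  5.2  -2.1 -12.8] T [-0.68 -1.18  0.04] w 0.0105 g 30.5659881234169
[[-2.1500000953674316, -0.6899999976158142], [-2.319999933242798, -0.3700000047683716], [-2.6600000858306885, -1.25], [-1.6799999475479126, -2.740000009536743]] [1 1 1 1] [ 6.4030647  5.991391   8.13335   19.637913 ]
before [0, 1, 2] [57.73]
before [0, 1, 2, 3] [57.52]
[np.float64(58.1), np.float64(58.2), np.float64(57.4), np.float64(56.3)]
after [0, 1, 2] [60.4]
after [0, 1, 2, 3] [59.98]
[np.float64(60.5), np.float64(60.8), np.float64(60.7), np.float64(57.9)]
```

Vision gives 60.4° and arm kinematics about 59.4–60.1°. A brief hold to check it stays steady, then hand in.

```bash
python3 -m creep '{"slide":[[0,0,0],[0,0,0],[0,0,0],[0,0,0],[0,0,0],[0,0,0],[0,0,0],[0,0,0]],"dr":[[0,0,0],[0,0,0],[0,0,0],[0,0,0],[0,0,0],[0,0,0],[0,0,0],[0,0,0]],"fingers":[0,0,0,0,0,0,0,0]}'; python3 chk.py && python3 -c "
from plant import ctrl
print(ctrl.hand_in())"
```

```text
t: 19.1
ee_pos: [0.5805, -0.1593, 0.3378]
tcp_rot: [3.138, 0.002, -1.391]
contact_force: [5.3, -1.3, -12.8]
width: 0.0102
gripper_force: 30.6
[[-2.140000104904175, -0.7200000286102295], [-2.3299999237060547, -0.38999998569488525], [-2.630000114440918, -1.2599999904632568], [-1.649999976158142, -2.859999895095825]] [1 1 1 1] [ 6.5       6.147555  7.850551 19.190685]
before [0, 1, 2] [57.73]
before [0, 1, 2, 3] [57.52]
[np.float64(58.1), np.float64(58.2), np.float64(57.4), np.float64(56.3)]
after [0, 1, 2] [60.39]
after [0, 1, 2, 3] [59.99]
[np.float64(60.4), np.float64(60.9), np.float64(60.7), np.float64(57.9)]
the job is handed in; nothing more can be done
None
```

The job is handed in at about 19 s: the ice panel is home in the slot and released, and the arm is holding the lid by its handle at about 60° (camera 60.0–60.4°, arm pose 59.4–60.1°); I didn't touch the bowl, bottle or plates.

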